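# Send the carrot punnet down the returns chute

## Robot

A 6-joint arm with a two-finger parallel gripper is mounted at the origin on the work surface. World frame = base frame: x ahead of the robot, y to its left, z up, the work surface at z = 0. Lengths are in m, angles in rad, forces in N, time in s.
With the tool pointing down it reaches from about 0.325 to 0.75 m from the base axis. Payload 7.6 kg.
Tool frame: the origin (TCP) lies at the very end of the fingers, on their centre line; the grasp point (between the pads) lies 19 mm behind it; z points along the fingers, y is the line along which they close (so a half turn about z gives the same grasp; the last joint's range is limited). The gripper opens to 85 mm and grips with 20 to 120 N. Pads are 22 mm wide; open, the fingers measure 114 mm over their backs; the gripper's body (76 mm by 85 mm) begins 54 mm behind the grasp point. The pads swing forward as they close: fully open they stand 13 mm farther back than shut.
Start: joints at [1.236, 0.052, 1.401, -0, 1.689, -0.07], TCP at [0.137, 0.507, 0.202] pointing down, gripper open.
Joint ranges: [-2.9, 2.9], [-0.91, 2.17], [0.12, 2.37], [-1.06, 4.2], [0.26, 2.73], [-2.93, 2.93]. Speed limits (rad/s): [2.57, 2.57, 3.01, 3.14, 3.14, 3.14].

## Interface

Orientations are given as a unit quaternion [x, y, z, w].
In Python, from station import observe, capture, close_job, spot_in gives the robot as it stands.
- The arm moves only by the tool play_rows, never from a script. Its argument "series" is a list of rows, each a list of 3 entries, a list of its own where there are three numbers: the shift along the world's x, y, z in mm, then the turn about the world's z in units of 5 degrees (1.0 is 5 degrees), then the opening in per cent of the stroke, from 0 (shut) to 100 (fully open). In form: [[[x, y, z], turn, claw], ...]. A call has 1 to 5 rows; each row shifts and turns the commanded pose from where the row before left it; what a row does not reach is not made up. A row lasts 1/10 s, in which the tool goes at most 50 mm and 8.59 degrees, less where a joint would pass 70% of its speed; a pose out of reach is approached as far as the arm can. A call is refused whole if a number of a shift passes 50 or a number of a turn 1, either way. A call with a gripper value outside its range is refused whole. The fingers move at their own pace and stop on an object; the grip force is fixed at half the most. Time passes only in rows, so rows that do not move let the fingers close. It gives the time, the measured TCP pose, the force, the opening and the grip force at its end, in the units of the state.
- observe(): the state, without advancing time (a new reading comes with each control period).
- capture(name): name is "scene" or "top"; returns a dict with "pixels" (420x560x3 uint8, red, green, blue), "camera_matrix" (3x3 intrinsics, pixels), "dist_coeffs" ([k1, k2, p1, p2, k3] as OpenCV has them; the pictures are not rectified), "world_from_camera" (4x4, takes a point from camera to world coordinates). Camera axes: x right, y up, looking along -z (the intrinsics and any distortion apply to the point x, -y, -z); pixel columns grow to the right and rows downward; lengths in m; the calibration is good to about 2 mm. A picture is of the moment at which its call begins. There is no depth.
- close_job(): hands the job in; it is judged then, once.
Trained networks look in the newest picture that a camera, given by its name, has taken for a name from the list of things; names that differ only in an ending like _2 or _b are one class to them, and where a whole thing is asked for, a point or a joint stands for the part that bears it (a point fixed in the world has none). Each returns a list of dicts, best first, with "conf" (0 to 1); they miss things now and then, are a little off and sometimes report something else, mostly with a low value. They report only what shows in the picture. A call takes as long as a camera call. They do not tell look-alikes from the thing itself.
- spot_in(label, camera): "location" ([x, y, z] in m, in world coordinates, good to about 4 mm: the middle of the surface that is visible of it).
The state is a dict: "time_s": time; "joint_positions": joint angles; "qvel": joint speeds; "joint_efforts": joint torques, N m; "position": TCP position; "tcp_rot": TCP orientation; "wrist_force": force on the tool from outside, world axes, zero at the start; "ft_torque": the same for the moment, N m; "width": finger opening in m; "gripper_force": force on a finger pad.
Only numpy, scipy, OpenCV 4.12 (cv2) and the standard library are available. Lean on these libraries where they do the work, as an engineer would, in place of code of your own. Each camera call takes 0.05 s, during which the arm holds its last target. There are 200 camera calls.

## Task

Slide the orange punnet of carrots sideways along the steel ledge, keeping it back from the kerb, until it is square and lightly pressed against the red stop plate. Then push it forward through the gap in the kerb so that it drops into the chute and comes to rest at the chute's foot. Slide it, never lift it; the punnet cracks easily, so push gently throughout, and leave everything else where it stands.

Things in the scene. Friction and masses are not known exactly. Their poses are not given: they have to be found in the camera images.
- punnet_mid (a point): Centre (half-way up) of the punnet to send down: a loose, stiff orange plastic box 76 x 76 x 48 mm high with carrots showing up to 5 mm over its rim, 0.2 to 0.4 kg. It stands on the ledge, turned up to 0.2 rad from it, 50 to 210 mm short of the stop. Axes square to its sides, z up. More than 14 N from the fingers, or on the stop or kerb, cracks it; sliding it takes about 1 to 3 N.
- ledge: Sorting ledge, a fixed steel shelf. Origin on the table under it. Its flat top is 170 mm above the origin, x = -100 to +60 mm, y = -240 to +240 mm in this frame. Its +x edge is the drop edge, above the chute; its -x edge is open, so fingers may hang behind it. The punnet has to slide to +y, then to +x.
- guide: Rail fixed along the ledge's drop edge, same directions as the ledge; origin on the drop edge, at the height of the ledge's top, midway along. It carries a one-piece carriage (red stop plate, gap, yellow kerb), set by hand along y and clamped tight. Its setting is NOT measured: find it by touch or by eye.
- stop_zone (a point): Point fixed on the rail's frame, NOT on the carriage: the middle of where the stop's face may be, at the ledge's top. The red stop plate stands square to the drop edge, 50 mm high, from the drop edge back across the ledge for 130 mm; it is slippery and sprung (gives 1 mm per 2.5 N, then returns). Its face towards the punnet (-y) is up to 50 mm either side of this point in y, not measured.
- gap_zone (a point): Point fixed on the rail's frame, NOT on the carriage: mean middle of the gap, on the drop edge. The gap runs 92 mm to -y from the stop's face and is empty, so a punnet touching the stop is clear to go through (16 mm play). Past the gap a yellow kerb 20 mm high, 12 mm thick (on the last 12 mm of the ledge), 150 mm long bars the way. Gap and kerb shift with the stop.
- chute: Chute, a fixed open trough with green sides. Origin on the table, mid-width, at its upper end, 2 mm beyond the drop edge; x points down the chute. A slippery slope falls from 104 mm high at x = 0 to 9 mm at x = 145 mm, then a flat foot runs to a 100 mm high end wall at x = 258 mm. Inside y = -105 to +105 mm; sides 142 mm high. It lies under the gap at every setting.
- tomatoes_mid (a point): Centre (half-way up) of a loose green punnet of tomatoes, 76 x 76 x 48 mm, standing on the ledge beyond the stop (+y). To be left alone.
- squash: Loose dark green squash, 104 mm across, 98 mm high; origin under its centre. To be left alone.
- jar: Loose amber jar, 64 mm across, 110 mm high; origin under its centre. To be left alone.
- price_stand: Loose price stand with a green card, 50 x 90 x 136 mm high; origin under its centre. To be left alone.
- cup: Loose grey cup, 72 mm across, 90 mm high; origin under its centre. To be left alone.
- labeller: Loose blue label gun, 130 x 40 x 72 mm; origin under its centre. To be left alone.
Mind the look-alikes: they are no part of the job. What is meant by the part that bears punnet_mid is not purple, and is the larger of those in its own colour.

How it is judged:
By the outcome, as a careful person would: the job done as asked, in the order asked, and still so for the second after the job is handed in, with the robot touching nothing.
It also fails if it takes over 67 s, if anything falls off the work surface, if the arm or the gripper's body presses on something with over 40 N, if the wrist force passes 120 N, or if a joint passes its speed limit or range.

## Working session

There is one attempt and no reset: what is moved stays moved. The work goes in short steps, Python scripts to look and compute and a tool call to move; the robot and the scene stay as the last step left them, time stands still between calls to the robot, and variables do not carry over. Pictures are saved under pics/ and viewed, at most 10 in all, crops included, and the job is handed in when it is done.

Besides the shell and the picture viewer there is one more tool, called after "Request:" as name([rows], argument=value, ...), one row to a line, values as JSON. play_rows: Moves the arm, as the interface text tells. Its arguments: {"type":"object","properties":{"series":{"type":"array","items":{"type":"array"}}},"required":["series"]}

```bash
mkdir -p pics
python3 - <<'E'
from station import *
import cv2
for c in ("scene","top"):
    r=capture(c); cv2.imwrite(f"pics/{c}0.png",r["pixels"][:,:,::-1])
    print(c,r["camera_matrix"],r["dist_coeffs"],r["world_from_camera"])
    for n in ["punnet_mid","ledge","guide","chute","tomatoes_mid","squash","jar","price_stand","cup","labeller"]:
        print(n,[([round(float(v),3) for v in d["location"]],round(d["conf"],2)) for d in spot_in(n,c)])
print(observe())
E
```

```text
scene [[468.00884863   0.         274.14759686]
 [  0.         468.00884863 212.2610418 ]
 [  0.           0.           1.        ]] [-0.05897533  0.          0.          0.          0.        ] [[ 0.88163405 -0.28725992  0.3744371   0.97673308]
 [ 0.47187944  0.52454782 -0.70864616 -0.85861259]
 [ 0.00715548  0.80145575  0.59801127  0.84735848]
 [ 0.          0.          0.          1.        ]]
punnet_mid [([0.52, -0.127, 0.213], 0.76)]
ledge [([0.537, -0.206, 0.171], 0.79)]
guide [([0.583, 0.043, 0.186], 0.76), ([0.538, -0.209, 0.17], 0.35)]
chute [([0.735, 0.01, 0.079], 0.85)]
tomatoes_mid [([0.512, 0.157, 0.211], 0.84)]
squash [([0.721, 0.313, 0.062], 0.68)]
jar [([0.739, -0.368, 0.085], 0.94)]
price_stand [([0.729, 0.006, 0.078], 0.48)]
cup [([0.57, 0.384, 0.061], 0.83)]
labeller [([0.566, -0.412, 0.037], 0.86), ([0.588, 0.042, 0.187], 0.17)]
top [[495.7623582    0.         283.39212611]
 [  0.         495.7623582  206.05860509]
 [  0.           0.           1.        ]] [0.05336722 0.         0.         0.         0.        ] [[ 0.01324358  0.98190709 -0.18889962  0.32823036]

[... 771 characters left out ...]
_s': 1.1, 'joint_positions': array([ 1.23568533e+00,  5.21857707e-02,  1.40070515e+00,  5.89137598e-06,
        1.68860918e+00, -7.03162992e-02]), 'qvel': array([-0.00038911,  0.00190424, -0.00015755, -0.00119236,  0.00020669,
       -0.0008994 ]), 'joint_efforts': array([ 6.81102047e-04, -3.81530428e+01, -3.60321307e+01, -5.62128128e-05,
        2.34529416e-04, -1.00051602e-05]), 'position': array([0.13738863, 0.50672307, 0.20152819]), 'tcp_rot': array([1.32010542e-01, 9.91248311e-01, 4.59182346e-05, 6.45148202e-06]), 'wrist_force': array([-0.52669037, -0.51501055, -0.1843105 ]), 'ft_torque': array([ 0.03090779, -0.0177676 ,  0.02366731]), 'gripper_force': 0.0, 'width': 0.08558067776426442}
```

View pics/top0.png

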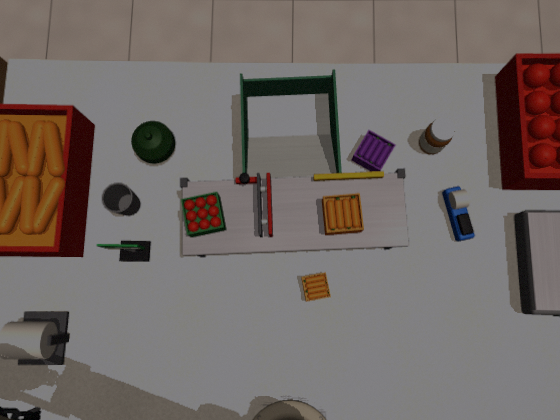

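View pics/scene0.png

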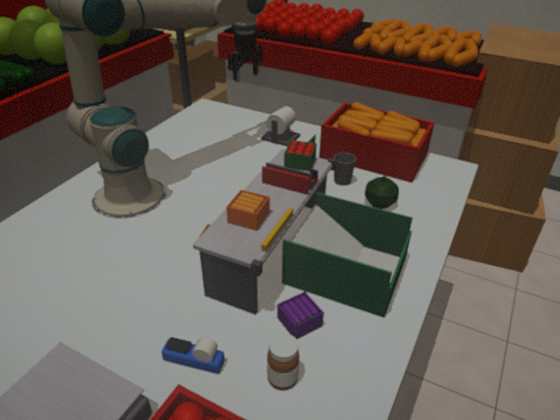

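```bash
cat > h.py <<'E'
import numpy as np, cv2
from station import *
def ray(r,uv,z):
    uv=np.array(uv,float).reshape(-1,1,2)
    n=cv2.undistortPoints(uv,r["camera_matrix"],np.array(r["dist_coeffs"]))[:,0]
    d=np.c_[n[:,0],-n[:,1],-np.ones(len(n))]
    T=r["world_from_camera"]; d=d@T[:3,:3].T
    z=np.broadcast_to(z,len(n))
    return T[:3,3]+d*((z-T[2,3])/d[:,2])[:,None]
def mask(r,lo,hi,roi):
    h=cv2.cvtColor(r["pixels"],cv2.COLOR_RGB2HSV); m=cv2.inRange(h,lo,hi)
    o=np.zeros_like(m); a,b,c,d=roi; o[c:d,a:b]=m[c:d,a:b]; return o
def rect(r,m,z):
    n,l,s,_=cv2.connectedComponentsWithStats(m); k=1+np.argmax(s[1:,4])
    v,u=np.nonzero(l==k); P=ray(r,np.c_[u,v],z)[:,:2]
    (c,sz,a)=cv2.minAreaRect((P*1000).astype(np.float32)); return s[k,4],np.round(c,1),np.round(sz,1),round(a,1),np.round(cv2.boxPoints((c,sz,a)),1).tolist()
E
python3 - <<'E'
from h import *
r=capture("top")
print("punnet",rect(r,mask(r,(5,110,40),(28,255,255),(310,375,188,245)),.218))
print("kerb",rect(r,mask(r,(22,130,60),(34,255,255),(300,400,160,190)),.190))
for nm,lo,hi in (("redA",(0,120,40),(6,255,255)),("redB",(172,120,40),(180,255,255))): 
    m=mask(r,lo,hi,(264,280,165,245)); print(nm,m.sum()//255, rect(r,m,.22) if m.any() else 0)
m=mask(r,(0,0,70),(180,80,255),(176,414,170,258))
c=r["pixels"][150:300,165:425]
cv2.imwrite("pics/crop.png",cv2.resize(c[:,:,::-1],None,fx=3,fy=3,interpolation=cv2.INTER_CUBIC))
E
```

```text
punnet (np.int32(1488), array([ 506.3, -102.4]), array([80.5, 79.7]), 5.6, [[462.29998779296875, -66.69999694824219], [470.1000061035156, -146.0], [550.2000122070312, -138.10000610351562], [542.4000244140625, -58.79999923706055]])
kerb (np.int32(351), array([ 595.6, -119.8]), array([ 11.8, 147.2]), 3.2, [[585.5999755859375, -46.70000076293945], [593.9000244140625, -193.6999969482422], [605.5999755859375, -193.0], [597.4000244140625, -46.0]])
redA 242 (np.int32(242), array([524.1,  47.5]), array([132.1,   8.2]), 3.1, [[457.8999938964844, 48.0], [458.29998779296875, 39.79999923706055], [590.2000122070312, 47.0], [589.7999877929688, 55.20000076293945]])
redB 4 (np.int32(1), array([570.8,  46.1]), array([0., 0.]), 0.0, [[570.7999877929688, 46.099998474121094], [570.7999877929688, 46.099998474121094], [570.7999877929688, 46.099998474121094], [570.7999877929688, 46.099998474121094]])
```

View pics/crop.png

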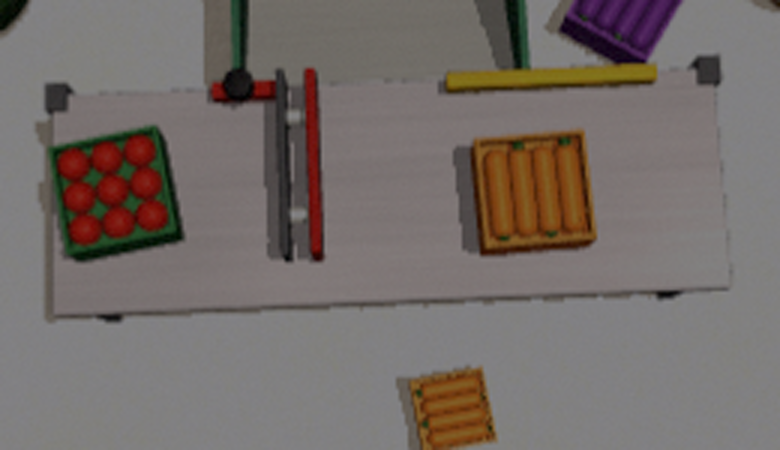

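The orange punnet on the ledge is at top-view px (343,214). It is the larger of the two orange ones; the small one on the table is at (316,287). The stop is at col 269 and the kerb at cols 314–383, row 176. The ledge yaw is about 3.15°, with the stop face at ledge-axis y ≈ +14 mm and the punnet's centre at ≈ -132 mm. I'll move in behind the punnet at -y, with the tool's y along the ledge's x.

Request:
play_rows([
  [[30, -20, 26], -0.7, 35],
  [[30, -20, 26], -0.7, 35],
  [[30, -20, 26], -0.7, 35],
  [[30, -20, 26], -0.7, 35],
  [[30, -20, 26], -0.7, 35],
])

```text
time_s: 1.65
position: [0.2883, 0.4057, 0.3328]
tcp_rot: [0.282, 0.959, 0.0, 0.0]
wrist_force: [0.8, 0.3, -0.4]
width: 0.03
gripper_force: 0.0
```

Request:
play_rows([
  [[30, -20, 0], -0.7, 35],
  [[30, -20, 0], -0.7, 35],
  [[30, -20, 0], -0.7, 35],
  [[30, -20, 0], -0.7, 35],
  [[30, -20, 0], -0.7, 35],
])

```text
time_s: 2.15
position: [0.4385, 0.3057, 0.3316]
tcp_rot: [0.425, 0.905, 0.0, 0.0]
wrist_force: [0.6, 0.4, -0.0]
width: 0.0299
gripper_force: 0.0
```

Request:
play_rows([
  [[8, -48, 0], -0.7, 35],
  [[8, -48, 0], -0.7, 35],
  [[8, -48, 0], -0.7, 35],
  [[8, -48, 0], -0.7, 35],
  [[8, -48, 0], -0.7, 35],
])

```text
time_s: 2.65
position: [0.4773, 0.0648, 0.3317]
tcp_rot: [0.558, 0.83, 0.0, 0.0]
wrist_force: [0.3, 0.0, 0.2]
width: 0.0298
gripper_force: 0.0
```

Request:
play_rows([
  [[8, -48, 0], -0.7, 35],
  [[8, -48, 0], -0.7, 35],
  [[8, -48, 0], -0.7, 35],
  [[8, -48, 0], -0.7, 35],
  [[8, -48, 0], -0.7, 35],
])

```text
time_s: 3.15
position: [0.5173, -0.1753, 0.3317]
tcp_rot: [0.678, 0.735, 0.0, 0.0]
wrist_force: [0.4, -0.8, -0.2]
width: 0.0297
gripper_force: 0.0
```

```bash
cat >> h.py <<'E'
from scipy.spatial.transform import Rotation as R
s,c=np.sin(np.radians(3.15)),np.cos(np.radians(3.15))
def L(p): p=np.asarray(p); return np.r_[p[0]*c+p[1]*s,-p[0]*s+p[1]*c,p[2:]]
def st():
    o=observe(); t=R.from_quat(o["tcp_rot"]).as_matrix()
    print("t",round(o["time_s"],2),"W",np.round(o["position"]*1000,1),"L",np.round(L(o["position"]*1000),1),"yaw_y",round(float(np.degrees(np.arctan2(t[1,1],t[0,1]))),2),"tilt",np.round(t[:,2],3),"w",round(o["width"]*1000,1),"F",np.round(L(o["wrist_force"]),2))
E
python3 - <<'E'
from h import *
st(); r=capture("top")
print("ledge back",[np.round(L(p*1000),1) for p in ray(r,[(408.3,246),(183.3,255.7)],.17)])
E
```

```text
t 3.15 W [ 517.3 -175.3  331.7] L [ 506.9 -203.5  331.7] yaw_y 4.68 tilt [ 0.001 -0.    -1.   ] w 29.7 F [ 0.32 -0.84 -0.17]
ledge back [array([ 433. , -270.2,  170. ]), array([432.8, 204.9, 170. ])]
```

Request:
play_rows([
  [[-2.3, -3.4, -30], -0.15, 35],
  [[-2.3, -3.4, -30], -0.15, 35],
  [[0, 0, -40], 0, 35],
  [[0, 0, -30], 0, 35],
  [[0, 0, -18], 0, 35],
])

```text
time_s: 3.7
position: [0.5117, -0.1796, 0.1804]
tcp_rot: [0.686, 0.727, -0.001, -0.002]
wrist_force: [0.2, -0.1, 0.3]
width: 0.0297
gripper_force: 0.0
```

Request:
play_rows([
  [[0, 0, 0], 0, 35],
  [[0, 0, 0], 0, 35],
])

```text
time_s: 3.9
position: [0.513, -0.1801, 0.1843]
tcp_rot: [0.686, 0.727, 0.0, 0.0]
wrist_force: [-0.2, 0.2, 0.5]
width: 0.0298
gripper_force: 0.0
```

Run:
```python
from h import *
st(); r=capture("scene")
cv2.imwrite("pics/s1.png",cv2.resize(r["pixels"][120:320,180:430][:,:,::-1],None,fx=3,fy=3,interpolation=cv2.INTER_CUBIC)[:600,:750])
```

```text
t 3.9 W [ 513.  -180.1  184.3] L [ 502.3 -208.   184.3] yaw_y 3.34 tilt [ 0.001 -0.    -1.   ] w 29.8 F [-0.22  0.16  0.5 ]
```

View pics/s1.png

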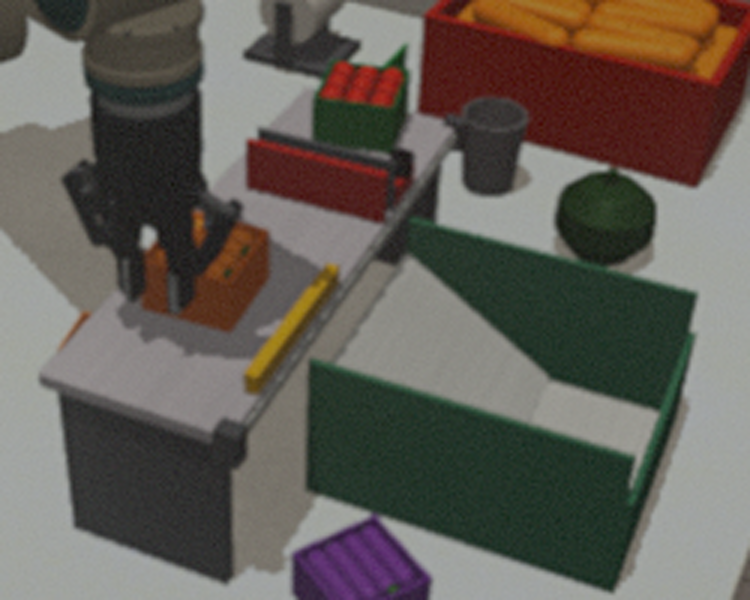

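The fingers are low behind the punnet's -y face, at crop (130,280) and (180,290). The kerb and gap are clear. I'll push gently along +y of the ledge.

Request:
play_rows([
  [[-0.3, 5, 0], 0, 35],
  [[-0.3, 5, 0], 0, 35],
  [[-0.2, 4, 0], 0, 35],
  [[-0.2, 3, 0], 0, 35],
  [[-0.2, 3, 0], 0, 35],
])

```text
time_s: 4.45
position: [0.5116, -0.1597, 0.1837]
tcp_rot: [0.686, 0.727, 0.0, 0.0]
wrist_force: [0.4, -0.2, 0.6]
width: 0.0301
gripper_force: 0.0
```

Request:
play_rows([
  [[-0.2, 3, 0], 0, 35],
  [[-0.2, 3, 0], 0, 35],
  [[-0.2, 3, 0], 0, 35],
  [[-0.2, 3, 0], 0, 35],
  [[-0.2, 3, 0], 0, 35],
])

```text
time_s: 4.95
position: [0.5106, -0.145, 0.1835]
tcp_rot: [0.686, 0.727, -0.0, 0.0]
wrist_force: [-0.8, -1.1, -0.2]
width: 0.0302
gripper_force: 0.6
```

Request:
play_rows([
  [[-0.2, 4, 0], 0, 35],
  [[-0.2, 4, 0], 0, 35],
  [[-0.2, 4, 0], 0, 35],
  [[-0.2, 4, 0], 0, 35],
  [[-0.3, 4, 0], 0, 35],
])

```text
time_s: 5.45
position: [0.5095, -0.1247, 0.1835]
tcp_rot: [0.686, 0.727, 0.0, 0.0]
wrist_force: [0.4, -1.1, -0.1]
width: 0.03
gripper_force: 0.6
```

Run:
```python
from h import *
st()
```

```text
t 5.45 W [ 509.5 -124.7  183.5] L [ 501.8 -152.5  183.5] yaw_y 3.33 tilt [ 0.  0. -1.] w 30.0 F [ 0.39 -1.14 -0.1 ]
```

Request:
play_rows([
  [[-0.3, 5, 0], 0, 35],
  [[-0.3, 5, 0], 0, 35],
  [[-0.3, 5, 0], 0, 35],
  [[-0.3, 5, 0], 0, 35],
  [[-0.2, 5, 0], 0, 35],
])

```text
time_s: 5.95
position: [0.508, -0.0996, 0.1835]
tcp_rot: [0.686, 0.727, 0.0, 0.0]
wrist_force: [-1.1, -1.3, -0.9]
width: 0.0303
gripper_force: 0.6
```

Request:
play_rows([
  [[-0.3, 5, 0], 0, 35],
  [[-0.3, 5, 0], 0, 35],
  [[-0.3, 5, 0], 0, 35],
  [[-0.3, 5, 0], 0, 35],
  [[-0.2, 5, 0], 0, 35],
])

```text
time_s: 6.45
position: [0.5067, -0.0746, 0.1835]
tcp_rot: [0.686, 0.727, 0.0, 0.0]
wrist_force: [0.3, -1.5, -1.0]
width: 0.0294
gripper_force: 0.6
```

Run:
```python
from h import *
st(); r=capture("top")
c=r["pixels"][150:300,165:425]
cv2.imwrite("pics/t2.png",cv2.resize(c[:,:,::-1],None,fx=3,fy=3,interpolation=cv2.INTER_CUBIC))
print([np.round(L(d["location"])*1000) for d in spot_in("punnet_mid","top")])
```

```text
t 6.45 W [506.7 -74.6 183.5] L [ 501.8 -102.4  183.5] yaw_y 3.33 tilt [ 0.  0. -1.] w 29.4 F [ 0.22 -1.55 -1.05]
[array([486., -61., 215.]), array([ 696., -233.,   50.])]
```

View pics/t2.png

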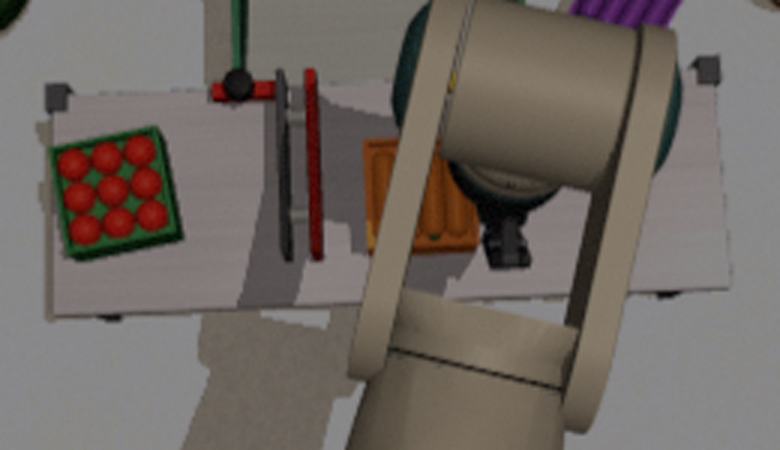

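The punnet's +y face is at crop col ≈366 and the stop face at ≈321, so about 30 mm remain. I'll approach and then creep.

Request:
play_rows([
  [[-0.3, 5, 0], 0, 35],
  [[-0.3, 5, 0], 0, 35],
  [[-0.3, 5, 0], 0, 35],
  [[-0.2, 4, 0], 0, 35],
  [[-0.1, 2, 0], 0, 35],
])

```text
time_s: 7.05
position: [0.5055, -0.0536, 0.1836]
tcp_rot: [0.686, 0.727, 0.0, 0.0]
wrist_force: [0.5, -1.4, 0.2]
width: 0.0302
gripper_force: 0.7
```

Request:
play_rows([
  [[-0.1, 1, 0], 0, 35],
  [[-0.1, 1, 0], 0, 35],
  [[0, 1, 0], 0, 35],
  [[-0.1, 1, 0], 0, 35],
])

```text
time_s: 7.45
position: [0.5052, -0.0501, 0.1835]
tcp_rot: [0.686, 0.727, 0.0, 0.0]
wrist_force: [-0.4, -1.0, -0.2]
width: 0.0299
gripper_force: 0.7
```

Request:
play_rows([
  [[-0.1, 1, 0], 0, 35],
  [[-0.1, 1, 0], 0, 35],
  [[0, 1, 0], 0, 35],
])

```text
time_s: 7.75
position: [0.505, -0.047, 0.1835]
tcp_rot: [0.686, 0.727, 0.0, 0.0]
wrist_force: [0.7, -1.5, 0.9]
width: 0.0298
gripper_force: 0.8
```

Request:
play_rows([
  [[-0.1, 1, 0], 0, 35],
  [[0, 1, 0], 0, 35],
])

```text
time_s: 7.95
position: [0.5049, -0.045, 0.1836]
tcp_rot: [0.686, 0.727, 0.0, 0.0]
wrist_force: [0.0, -1.5, 0.5]
width: 0.0298
gripper_force: 0.8
```

Request:
play_rows([
  [[-0.1, 1, 0], 0, 35],
  [[0, 1, 0], 0, 35],
])

```text
time_s: 8.15
position: [0.5047, -0.0434, 0.1836]
tcp_rot: [0.686, 0.727, -0.0, 0.0]
wrist_force: [-0.9, -4.8, 1.2]
width: 0.03
gripper_force: 2.2
```

Run:
```python
from h import *
st(); r=capture("top")
c=r["pixels"][165:265,225:355]
cv2.imwrite("pics/t3.png",cv2.resize(c[:,:,::-1],None,fx=5,fy=5,interpolation=cv2.INTER_CUBIC))
```

```text
t 8.15 W [504.7 -43.4 183.6] L [501.6 -71.1 183.6] yaw_y 3.31 tilt [-0.    -0.001 -1.   ] w 30.0 F [-1.2  -4.74  1.17]
```

View pics/t3.png

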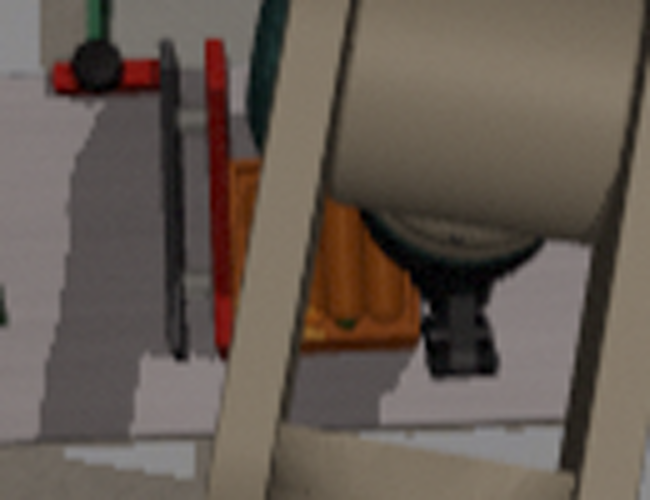

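The punnet is flush against the red stop (crop col ≈230) and square. The push rose from 1.5 to 4.8 N, which puts about 3.3 N on the stop. I'll back off slowly and swing round behind it on the -x side.

Request:
play_rows([
  [[0, 0, 0], 0, 35],
  [[0, 0, 0], 0, 35],
  [[0, -0.5, 0], 0, 35],
  [[0, -0.5, 0], 0, 35],
  [[0.1, -0.5, 0], 0, 35],
])

```text
time_s: 8.7
position: [0.5049, -0.0441, 0.1834]
tcp_rot: [0.686, 0.727, 0.0, -0.0]
wrist_force: [-0.4, 0.0, -1.1]
width: 0.03
gripper_force: 0.0
```

Request:
play_rows([
  [[0.1, -1, 0], 0, 35],
  [[0.1, -2, 0], 0, 35],
  [[0.2, -5, 0], 0, 35],
  [[0.4, -8, 0], 0, 35],
  [[0.5, -9, 0], 0, 35],
])

```text
time_s: 9.2
position: [0.5062, -0.0703, 0.1835]
tcp_rot: [0.686, 0.727, 0.0, 0.0]
wrist_force: [0.6, 0.4, 0.3]
width: 0.0301
gripper_force: 0.0
```

Request:
play_rows([
  [[0, 0, 20], 0, 35],
  [[0, 0, 30], 0, 35],
  [[0, 0, 30], 0, 35],
  [[0, 0, 30], 0, 35],
  [[0, 0, 10], 0, 35],
])

```text
time_s: 9.7
position: [0.5069, -0.0704, 0.307]
tcp_rot: [0.686, 0.727, 0.001, 0.002]
wrist_force: [0.2, 1.6, 0.4]
width: 0.0298
gripper_force: 0.0
```

Request:
play_rows([
  [[-4.5, 0, 0], 1, 35],
  [[-4.5, 0, 0], 1, 35],
  [[-4.5, 0, 0], 1, 35],
  [[-4.5, 0, 0], 1, 35],
  [[-4.5, 0, 0], 1, 35],
])

```text
time_s: 10.2
position: [0.4834, -0.07, 0.3022]
tcp_rot: [0.511, 0.859, -0.0, -0.001]
wrist_force: [-0.2, 0.5, -0.6]
width: 0.0302
gripper_force: 0.0
```

Request:
play_rows([
  [[-4.5, 5, 0], 1, 35],
  [[-4.5, 5, 0], 1, 35],
  [[-4.5, 5, 0], 1, 35],
  [[-4.5, 5, 0], 1, 35],
  [[-4.5, 5, 0], 1, 35],
])

```text
time_s: 10.7
position: [0.4609, -0.0448, 0.3023]
tcp_rot: [0.313, 0.95, -0.0, -0.001]
wrist_force: [-0.4, -0.2, 0.7]
width: 0.0298
gripper_force: 0.0
```

Request:
play_rows([
  [[-4.5, 5, 0], 1, 35],
  [[-4.5, 5, 0], 1, 35],
  [[-4.5, 5, 0], 1, 35],
  [[-4.5, 5, 0], 1, 35],
  [[-4.5, 5, 0], 1, 35],
])

```text
time_s: 11.2
position: [0.4384, -0.0197, 0.3023]
tcp_rot: [0.1, 0.995, 0.0, -0.001]
wrist_force: [-0.1, -0.5, -0.1]
width: 0.0298
gripper_force: 0.0
```

Request:
play_rows([
  [[-4.5, 5, 0], 1, 35],
  [[-4.5, 5, 0], 1, 35],
  [[-4, 6, 0], 1, 35],
  [[0, 0, 0], 0, 35],
  [[0, 0, 0], 0, 35],
])

```text
time_s: 11.7
position: [0.4257, -0.0039, 0.3029]
tcp_rot: [-0.028, 1.0, 0.0, -0.0]
wrist_force: [-0.1, -0.5, 0.3]
width: 0.0295
gripper_force: 0.0
```

Run:
```python
from h import *
st(); r=capture("top")
c=r["pixels"][165:265,225:355]
cv2.imwrite("pics/t4.png",cv2.resize(c[:,:,::-1],None,fx=5,fy=5,interpolation=cv2.INTER_CUBIC))
r=capture("scene")
cv2.imwrite("pics/s4.png",cv2.resize(r["pixels"][120:320,180:430][:,:,::-1],None,fx=3,fy=3,interpolation=cv2.INTER_CUBIC)[:600,:750])
```

```text
t 11.7 W [425.7  -3.9 302.9] L [424.8 -27.3 302.9] yaw_y 93.19 tilt [-0.001  0.    -1.   ] w 29.5 F [-0.08 -0.45  0.33]
```

View pics/s4.png

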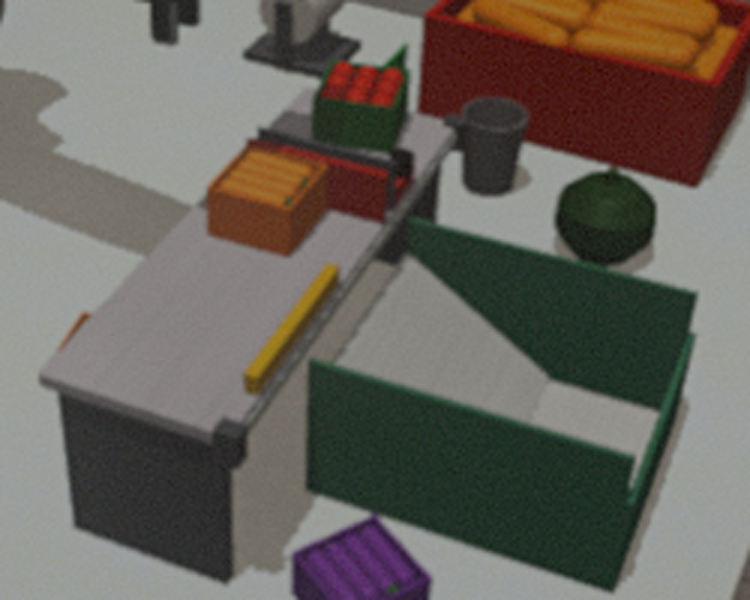

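The punnet stays square and touching the stop at scene crop (268,200). Next I'll descend behind it and push along the ledge's +x.

Request:
play_rows([
  [[0, 1.2, -25], 0, 35],
  [[0, 1.2, -35], 0, 35],
  [[0, 0, -35], 0, 35],
  [[0, 0, -18], 0, 35],
  [[0, 0, -6], 0, 35],
])

```text
time_s: 12.3
position: [0.4247, -0.0013, 0.182]
tcp_rot: [-0.028, 1.0, 0.0, -0.002]
wrist_force: [-0.0, -0.3, 0.5]
width: 0.0298
gripper_force: 0.0
```

Request:
play_rows([
  [[5, 0.3, 0], 0, 35],
  [[5, 0.3, 0], 0, 35],
  [[4, 0.2, 0], 0, 35],
  [[3, 0.2, 0], 0, 35],
  [[3, 0.1, 0], 0, 35],
])

```text
time_s: 12.8
position: [0.4463, -0.0, 0.185]
tcp_rot: [-0.029, 1.0, -0.0, 0.0]
wrist_force: [0.2, -0.6, -0.1]
width: 0.0298
gripper_force: 0.0
```

Request:
play_rows([
  [[3, 0.2, 0], 0, 35],
  [[3, 0.1, 0], 0, 35],
  [[3, 0.2, 0], 0, 35],
  [[3, 0.1, 0], 0, 35],
  [[3, 0.2, 0], 0, 35],
])

```text
time_s: 13.3
position: [0.4607, 0.0006, 0.1845]
tcp_rot: [-0.029, 1.0, -0.0, -0.0]
wrist_force: [-0.8, -0.7, -0.5]
width: 0.03
gripper_force: 0.9
```

Run:
```python
from h import *
st()
```

```text
t 13.3 W [460.7   0.6 184.5] L [460.1 -24.7 184.5] yaw_y 93.32 tilt [-0.001 -0.    -1.   ] w 30.0 F [-0.84 -0.65 -0.46]
```

Request:
play_rows([
  [[5, 0.3, 0], 0, 35],
  [[5, 0.3, 0], 0, 35],
  [[5, 0.2, 0], 0, 35],
  [[5, 0.3, 0], 0, 35],
  [[5, 0.3, 0], 0, 35],
])

```text
time_s: 13.8
position: [0.4861, 0.0021, 0.1845]
tcp_rot: [-0.029, 1.0, 0.0, -0.0]
wrist_force: [-1.7, -0.5, -0.3]
width: 0.0298
gripper_force: 0.9
```

Request:
play_rows([
  [[5, 0.3, 0], 0, 35],
  [[5, 0.3, 0], 0, 35],
  [[5, 0.2, 0], 0, 35],
  [[5, 0.3, 0], 0, 35],
  [[5, 0.3, 0], 0, 35],
])

```text
time_s: 14.3
position: [0.5111, 0.0036, 0.1845]
tcp_rot: [-0.029, 1.0, 0.0, -0.0]
wrist_force: [-1.3, -1.1, 0.2]
width: 0.0294
gripper_force: 0.9
```

Run:
```python
from h import *
st(); r=capture("scene")
cv2.imwrite("pics/s5.png",cv2.resize(r["pixels"][120:320,180:430][:,:,::-1],None,fx=3,fy=3,interpolation=cv2.INTER_CUBIC)[:600,:750])
```

```text
t 14.3 W [511.1   3.6 184.5] L [510.5 -24.5 184.5] yaw_y 93.33 tilt [-0.  0. -1.] w 29.4 F [-1.32 -1.07  0.17]
```

View pics/s5.png

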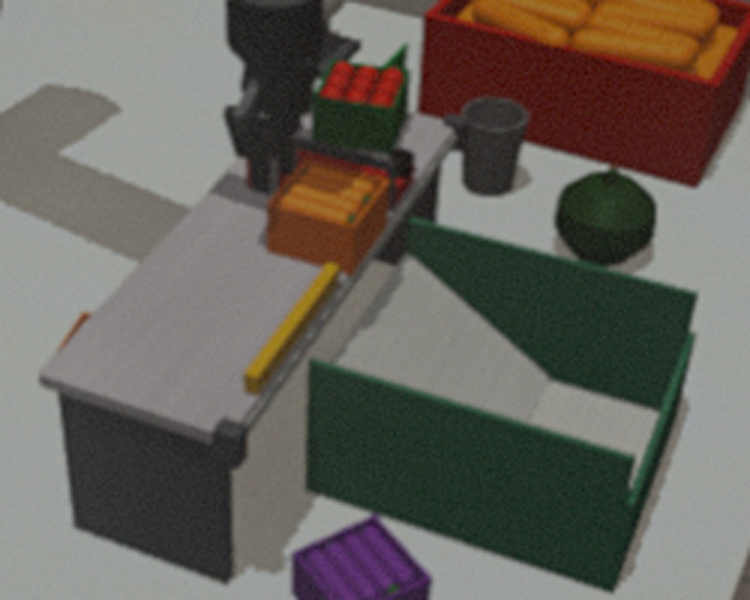

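The punnet is entering the gap at crop (330,220), clear of the kerb end at (335,268). I'll keep pushing at the same gentle speed.

Request:
play_rows([
  [[5, 0.3, 0], 0, 35],
  [[5, 0.3, 0], 0, 35],
  [[5, 0.2, 0], 0, 35],
  [[5, 0.3, 0], 0, 35],
  [[5, 0.3, 0], 0, 35],
])

```text
time_s: 14.85
position: [0.5362, 0.005, 0.1847]
tcp_rot: [-0.029, 1.0, 0.0, 0.0]
wrist_force: [-1.8, -0.3, 1.7]
width: 0.0299
gripper_force: 0.9
```

Request:
play_rows([
  [[5, 0.3, 0], 0, 35],
  [[5, 0.3, 0], 0, 35],
  [[5, 0.2, 0], 0, 35],
  [[5, 0.3, 0], 0, 35],
  [[5, 0.3, 0], 0, 35],
])

```text
time_s: 15.35
position: [0.5612, 0.0064, 0.1844]
tcp_rot: [-0.029, 1.0, 0.0, 0.0]
wrist_force: [-0.1, 0.4, 0.7]
width: 0.0298
gripper_force: 0.0
```

Run:
```python
from h import *
st(); r=capture("scene")
cv2.imwrite("pics/s6.png",cv2.resize(r["pixels"][120:320,180:430][:,:,::-1],None,fx=3,fy=3,interpolation=cv2.INTER_CUBIC)[:600,:750])
```

```text
t 15.35 W [561.2   6.4 184.4] L [560.7 -24.5 184.4] yaw_y 93.33 tilt [ 0.  0. -1.] w 29.8 F [-0.12  0.43  0.73]
```

View pics/s6.png

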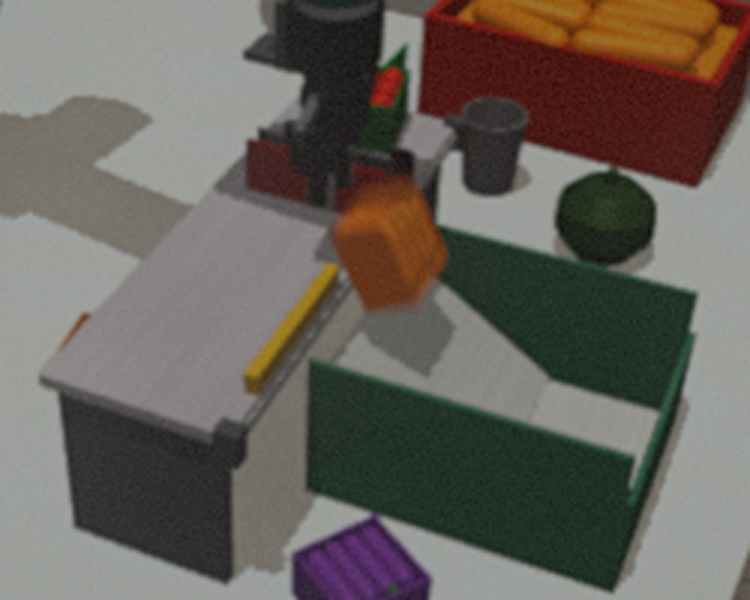

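The punnet is tipping into the chute at crop (390,250), clear of the fingers. I'll back off and let it settle.

Request:
play_rows([
  [[0, 0, 0], 0, 35],
  [[-3, 0, 0], 0, 35],
  [[-8, -0.4, 0], 0, 35],
  [[-15, -0.8, 0], 0, 35],
  [[-15, -0.8, 0], 0, 35],
])

```text
time_s: 15.9
position: [0.5186, 0.0043, 0.1845]
tcp_rot: [-0.029, 1.0, 0.0, -0.0]
wrist_force: [0.2, 0.2, 0.6]
width: 0.0299
gripper_force: 0.0
```

Request:
play_rows([
  [[0, 0, 20], 0, 35],
  [[0, 0, 30], 0, 35],
  [[0, 0, 30], 0, 35],
  [[0, 0, 30], 0, 35],
  [[0, 0, 10], 0, 35],
])

```text
time_s: 16.4
position: [0.5198, 0.0043, 0.3083]
tcp_rot: [-0.029, 1.0, -0.0, 0.003]
wrist_force: [0.7, 0.7, 0.4]
width: 0.0296
gripper_force: 0.0
```

Request:
play_rows([
  [[0, 0, 0], 0, 35],
  [[0, 0, 0], 0, 35],
  [[0, 0, 0], 0, 35],
  [[0, 0, 0], 0, 35],
  [[0, 0, 0], 0, 35],
])

```text
time_s: 16.9
position: [0.5195, 0.0043, 0.3036]
tcp_rot: [-0.029, 1.0, 0.0, -0.001]
wrist_force: [-0.3, 0.2, -0.7]
width: 0.0299
gripper_force: 0.0
```

Request:
play_rows([
  [[0, 0, 0], 0, 35],
  [[0, 0, 0], 0, 35],
  [[0, 0, 0], 0, 35],
  [[0, 0, 0], 0, 35],
  [[0, 0, 0], 0, 35],
])

```text
time_s: 17.4
position: [0.5197, 0.0043, 0.3045]
tcp_rot: [-0.029, 1.0, 0.0, 0.0]
wrist_force: [-0.1, 0.6, -0.9]
width: 0.0301
gripper_force: 0.0
```

Run:
```python
from h import *
st(); r=capture("scene")
cv2.imwrite("pics/s7.png",cv2.resize(r["pixels"][120:320,180:430][:,:,::-1],None,fx=3,fy=3,interpolation=cv2.INTER_CUBIC)[:600,:750])
for cam in("scene","top"):
    capture(cam); print(cam,[(np.round(L(d["location"])*1000),round(d["conf"],2)) for d in spot_in("punnet_mid",cam)])
```

```text
t 17.4 W [519.7   4.3 304.5] L [519.1 -24.3 304.5] yaw_y 93.33 tilt [ 0.  0. -1.] w 30.1 F [-0.02  0.56 -0.9 ]
scene [(array([812.,  -9.,  58.]), 0.62), (array([ 691., -255.,   44.]), 0.61)]
top [(array([ 682., -233.,   46.]), 0.84), (array([816., -14.,  55.]), 0.82), (array([354., -95.,  37.]), 0.66)]
```

View pics/s7.png

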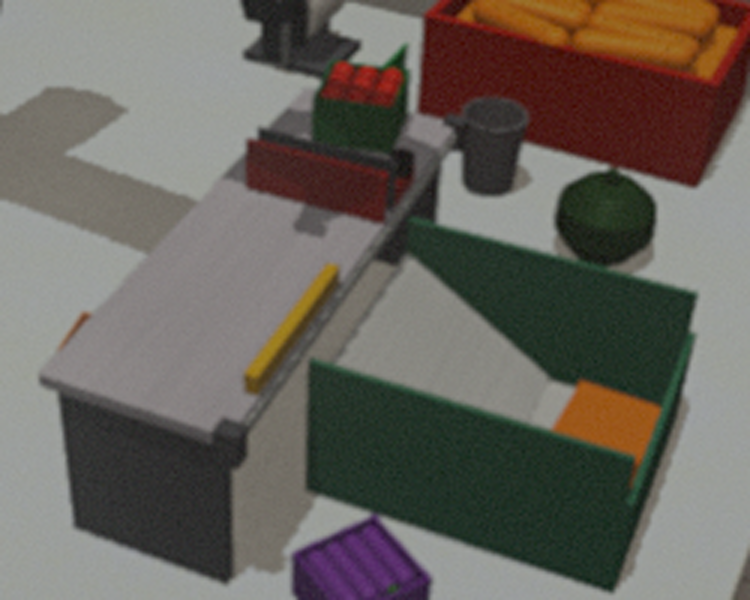

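The punnet lies at the foot of the chute, at crop (610,425). Its measured position is 220 mm down the chute, within the 145–258 mm flat foot. Nothing else has moved.

```bash
python3 -c "
from station import *
print(close_job())"
```

```text
the job is handed in; nothing more can be done
None
```

The orange punnet was slid square and lightly (about 3 N) against the red stop, then pushed through the gap. It came to rest at the chute's foot, upside down by the look of the last picture, with nothing else seen to move; I handed the job in at 17 s of the 67 s allowed, and no verdict was returned.

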